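# Feed L-shaped kiln props down a gravity chute

### The arm

A 7-joint arm with a two-finger parallel gripper is mounted at the origin on the work surface. World frame = base frame: x ahead of the robot, y to its left, z up, the work surface at z = 0. Lengths are in m, angles in rad, forces in N, time in s.
With the tool pointing down it reaches from about 0.425 to 0.875 m from the base axis. Payload 8.4 kg.
Tool frame: the origin (TCP) lies at the very end of the fingers, on their centre line; the grasp point (between the pads) lies 19 mm behind it; z points along the fingers, y is the direction in which the jaws open and shut (so a half turn about z gives the same grasp; the last joint's range is limited). The gripper opens to 85 mm and grips with 20 to 120 N. Pads are 22 mm wide; open, the fingers measure 114 mm over their backs; the gripper's body (76 mm by 85 mm) begins 54 mm behind the grasp point. The pads swing forward as they close: fully open they stand 13 mm farther back than shut.
Start: joints at [-1.411, 0.333, 0.04, 1.465, -0.013, 1.343, -0.059], TCP at [0.166, 0.628, 0.231] pointing down, gripper open.
Joint ranges: [-2.58, 2.58], [-0.38, 2.09], [-1.3, 1.39], [0.25, 2.4], [-1.5, 4.64], [0.08, 2.09], [-2.65, 2.65]. Speed limits (rad/s): [2.22, 2.22, 2.79, 2.79, 3.14, 3.14, 3.14].

### API

Orientations are given as a rotation vector (axis times angle).
In Python, from bench import ctrl, cams, hand_in gives the robot as it stands.
- The arm moves only by the tool send_rows, never from a script. Its argument "plan" is a list that holds one entry, the list of rows, each a list of 7 numbers: the turn, a rotation vector about the tool's x, y, z in rad, then the shift along the tool's x, y, z in m, then the opening, from 0 (shut) to 1 (fully open). In form: [[[ax, ay, az, tx, ty, tz, gripper], ...]]. A call has 1 to 8 rows; each row is the pose to reach, as a shift and turn from the pose commanded when the call began, along the tool's axes at that moment; what a row does not reach only later rows make up. A row lasts 1/10 s, in which the tool goes at most 50 mm and 8.59 degrees, less where a joint would pass 70% of its speed; a pose out of reach is approached as far as the arm can. A call with a gripper value outside its range is refused whole. The fingers move at their own pace and stop on an object; "squeeze" is the grip in N (left out, the last holds). Time passes only in rows, so rows that repeat a pose let the fingers close. It gives the time, the measured TCP pose, the force and the opening at its end, in the units of the state.
- ctrl.get_obs(): the state, without advancing time (a new reading comes with each control period).
- cams.grab_frame(name): name is "scene" or "top"; returns the picture (400x640x3 uint8, blue, green, red); there is no depth.
- cams.camera_model(name): a dict with "intrinsics" (3x3 intrinsics, pixels), "world_from_camera" (4x4, takes a point from camera to world coordinates). Camera axes: x right, y up, looking along -z (the intrinsics and any distortion apply to the point x, -y, -z); pixel columns grow to the right and rows downward; lengths in m; the calibration is good to about 2 mm. A picture is of the moment at which its call begins. camera_model takes no time and is no camera call.
- hand_in(): hands the job in, once; it reports no verdict.
The state is a dict: "clock": time; "q": joint angles; "joint_velocities": joint speeds; "joint_efforts": joint torques, N m; "tcp_pos": TCP position; "tool_rot": TCP orientation; "ft_force": force on the tool from outside, world axes, zero at the start; "torque": the same for the moment, N m; "grip_width": finger opening in m.
Only numpy, scipy, OpenCV 4.12 (cv2) and the standard library are available. Lean on these libraries where they do the work, as an engineer would, in place of code of your own. Each camera call takes 0.05 s, during which the arm holds its last target. There are 200 camera calls.

### The job

Feed the two L-shaped kiln props (a bar with one lug on its side) down the sloping steel chute from its open upper end: first the longer prop, then, when that one has come to rest on the stop, the shorter one behind it. They only slide through with the lug hanging out over the low open side of the chute, away from its tall wall, and at the end both must lie in line at the bottom, the long one on the stop and the short one up against it. The T-shaped prop (a lug on both sides) does not fit: leave it and everything else on the bench where they stand.

Things in the scene. Friction and masses are not known exactly. Their poses are not given: they have to be found in the camera images.
- slide: Polished steel slide of the fixed chute (friction about 0.2), 350 mm long, sloping 0.45 rad; a prop let go on it slides down by itself. Origin: floor centre line at the face of the stop (50 mm high), the low end, 45 mm above the bench. y points uphill along the floor, z square off the floor, x across to the open side. Channel 44 mm wide. Its place and yaw vary
- load (a point): Point on the slide's floor centre line at y = 275 mm of the slide, about 165 mm above the bench: middle of the loading part (y = 205 to 350), which has a lip only 14 mm high and 4 mm thick on both sides and an open upper end. Props are let in here. Axes as the slide's
- open_lip (a point): Point on top of the lip of the open (+x) side at y = 100 mm of the slide. The lip is 14 mm high, 4 mm thick, and runs the whole 350 mm; a lug passes over it
- wall_end (a point): Upper end of the tall wall on the -x side, on its top edge: x -24, y 205, z 62 mm of the slide. The wall is 62 mm high, 4 mm thick, from y = 0 to 205. A lug on this side hits the wall's end and jams
- top_strap (a point): Middle of the uppermost of four cross straps (12 mm wide, z 58 to 62 mm, at y = 25, 85, 145, 199 mm of the slide) that roof the lower part: props 50 mm high slide under them but cannot be put in from above there
- long_prop_mid (a point): Centre of the bar of the longer L-shaped kiln prop, 25 mm above its underside. Buff clay, 0.3 kg: bar 34 mm wide (x), 110 long (y), 50 high (z), lying on its underside; one lug on its +x side at the -y end: x 17 to 45, y -55 to -29, z -3 to 25 mm from here. Its axes match the slide's when it lies properly in the chute, lug downhill on the open side. Grip the bar across x near y = 15 mm
- long_prop_lug (a point): Middle of the longer prop's lug: x 31, y -42, z 11 mm from the centre of its bar
- short_prop_mid (a point): The same for the shorter L-shaped prop, about 0.24 kg: bar 34 by 80 by 50 mm high, its one lug at x 17 to 45, y -40 to -14, z -3 to 25 mm from this point. It can be gripped across x at y = 15 mm
- short_prop_lug (a point): Middle of the shorter prop's lug: x 31, y -27, z 11 mm from the centre of its bar
- tee_prop_mid (a point): Centre of the bar of the T-shaped prop, a bystander: buff clay bar 34 by 95 by 50 mm high, with a lug like those of the others on both sides (x -45 to 45 mm) at its -y end. To be left alone
- cup_mid (a point): Middle of a white porcelain cup, bystander, 68 mm across the rim, 70 mm high
- brush_pot_mid (a point): Point 55 mm up the axis of a blue brush pot, bystander, 76 mm across, 110 mm high, with brushes standing in it to about 230 mm and leaning out to 45 mm from its axis
- jar_mid (a point): Middle of a white lidded porcelain jar, bystander, 74 mm across, 85 mm high
- bottle_mid (a point): Middle of an amber bottle, bystander, 56 mm across, 150 mm high
- round_prop_mid (a point): Middle of a round clay prop standing on end, bystander, 44 mm across, 90 mm high
There are look-alikes about, which are no part of the job. Leave any red look-alike of the part that bears long_prop_mid alone.

How it is judged:
By the outcome, as a careful person would: the job done as asked, in the order asked, and still so for the second after the job is handed in, with the robot touching nothing.
It also fails if it takes over 61 s, if anything falls off the work surface, if the arm or the gripper's body presses on something with over 40 N, if the wrist force passes 120 N, or if a joint passes its speed limit or range.

## Working session

There is one attempt and no reset: what is moved stays moved. The work goes in short steps, Python scripts to look and compute and a tool call to move; the robot and the scene stay as the last step left them, time stands still between calls to the robot, and variables do not carry over. Pictures are saved under pics/ and viewed, on a budget of 10 in all, crops included, one or two more only if the job needs it, and the job is handed in when it is done.

Besides the shell and the picture viewer there is one more tool, called as name([rows], argument=value, ...), one row to a line, values as JSON. send_rows: Moves the arm, as the interface text tells. Its arguments: {"type":"object","properties":{"plan":{"type":"array","items":{"type":"array","items":{"type":"array","items":{"type":"number"}}}},"squeeze":{"type":"number"}},"required":["plan"]}

```bash
mkdir -p pics; python3 - <<'E'
from bench import ctrl,cams
import cv2,numpy as np
np.set_printoptions(precision=4,suppress=True)
for n in("scene","top"):
    im=cams.grab_frame(n); cv2.imwrite(f"pics/{n}0.png",im)
    m=cams.camera_model(n); print(n,{k:np.array(v).tolist() if not isinstance(v,dict) else v for k,v in m.items()})
print(ctrl.get_obs())
E
```

```text
scene {'intrinsics': [[450.3806724869024, 0.0, 328.03931324609334], [0.0, 450.3806724869024, 203.9710572171401], [0.0, 0.0, 1.0]], 'world_from_camera': [[-0.21602987896109524, -0.520932867167726, 0.8258087183485452, 1.462055331669708], [0.9762387391018411, -0.12996761743438034, 0.17339648985858322, 0.1540298796164816], [0.0170004609614484, 0.8436452846563198, 0.5366317340637389, 0.7904738304305927], [0.0, 0.0, 0.0, 1.0]]}
top {'intrinsics': [[427.8521076253374, 0.0, 321.20767426507837], [0.0, 427.8521076253374, 199.214151034062], [0.0, 0.0, 1.0]], 'world_from_camera': [[0.00924907780967656, 0.9967009731456195, -0.08063265275461197, 0.3624035081629118], [-0.9999092893922038, 0.010008074998501114, 0.009013957066815426, -0.045714238932963974], [0.00979119741648402, 0.08054196772738832, 0.9967031272589407, 1.308407002402983], [0.0, 0.0, 0.0, 1.0]]}
{'clock': 0.1, 'q': array([-1.4112,  0.3339,  0.0399,  1.4662, -0.0134,  1.3433, -0.0585]), 'joint_velocities': array([-0.0005, -0.0021,  0.0016, -0.0025,  0.0006, -0.0008, -0.0003]), 'joint_efforts': array([  0.0049, -66.002 ,   1.3709, -40.6475,   0.0173,   0.0089,
         0.    ]), 'tcp_pos': array([0.1662, 0.6279, 0.2305]), 'tool_rot': array([-0.4054, -3.1152,  0.0024]), 'ft_force': array([ 0.2343, -0.3469, -0.6531]), 'torque': array([ 0.0268, -0.0305, -0.0132]), 'grip_width': 0.0856174469585218}
```

View pics/top0.png

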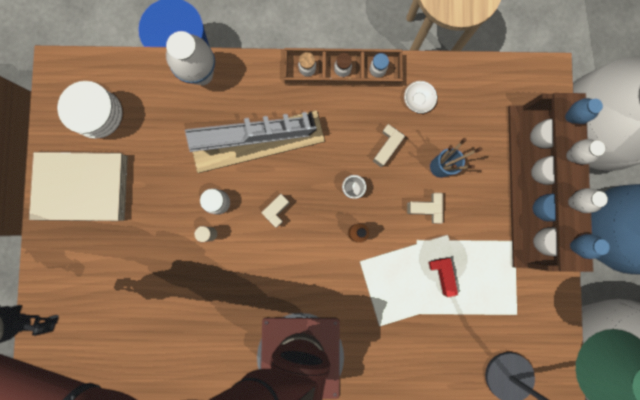

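View pics/scene0.png

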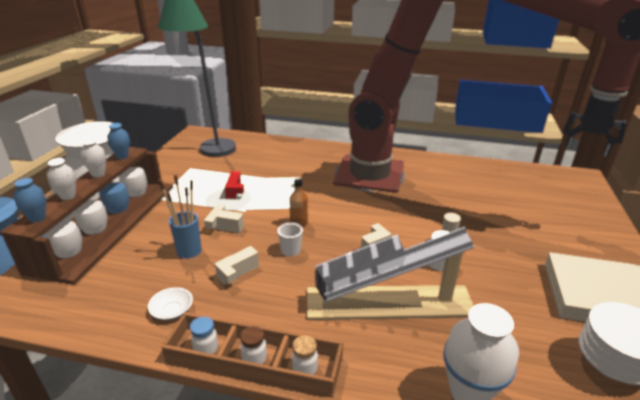

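The candidates in the top view are:
- the long L at (389,144)
- the short L at (275,210)
- the T at (427,207)
- the red look-alike at (445,277)
- the round prop at (203,234)

By the description I choose the buff L's at (389,144) for the long one and (275,210) for the short one. I'll check them in a crop.

```bash
cat > h.py <<'E'
import cv2,numpy as np
from bench import ctrl,cams
from scipy.spatial.transform import Rotation as R
np.set_printoptions(precision=4,suppress=True)
def ray(n,uv):
    m=cams.camera_model(n);K=np.array(m["intrinsics"]);T=np.array(m["world_from_camera"])
    d=np.linalg.inv(K)@[uv[0],uv[1],1.]; d=d*[1,-1,-1]
    return T[:3,3],T[:3,:3]@d
def onz(n,uv,z):
    o,d=ray(n,uv); return o+d*(z-o[2])/d[2]
def proj(n,p):
    m=cams.camera_model(n);K=np.array(m["intrinsics"]);T=np.array(m["world_from_camera"])
    c=T[:3,:3].T@(np.array(p)-T[:3,3]); v=K@(c*[1,-1,-1]); return v[:2]/v[2]
def two(ua,ub):
    (o,d),(p,e)=ray("top",ua),ray("scene",ub)
    s=np.linalg.lstsq(np.c_[d,-e],p-o,rcond=None)[0]
    a,b=o+s[0]*d,p+s[1]*e; return (a+b)/2,np.linalg.norm(a-b)
E
python3 - <<'E'
from h import *
im=cv2.imread("pics/top0.png")
c=cv2.resize(im[100:245,180:410],None,fx=3.45,fy=3.45,interpolation=cv2.INTER_CUBIC);cv2.imwrite("pics/c1.png",c)
s=cv2.imread("pics/scene0.png")
cv2.imwrite("pics/c2.png",cv2.resize(s[215:325,295:485],None,fx=4.2,fy=4.2,interpolation=cv2.INTER_CUBIC))
for n,(u,v) in(("long",(389,144)),("short",(275,210)),("tee",(427,207))):
    print(n,im[v-3:v+4,u].tolist())
    reg=im[v-26:v+26,u-26:u+26]
    hsv=cv2.cvtColor(reg,cv2.COLOR_BGR2HSV)
    m=((hsv[...,1]<95)&(hsv[...,2]>150)).astype(np.uint8)
    m=cv2.resize(m*255,None,fx=4,fy=4,interpolation=cv2.INTER_CUBIC)
    cs,_=cv2.findContours((m>127).astype(np.uint8),cv2.RETR_EXTERNAL,cv2.CHAIN_APPROX_NONE)
    k=max(cs,key=cv2.contourArea)
    P=k[:,0]/4.+[u-26-.375,v-26-.375]
    W=np.array([onz("top",p,.05)[:2] for p in P],np.float32)
    print(cv2.contourArea(W)*1e6,cv2.minAreaRect(W))
    ap=cv2.approxPolyDP(W[:,None],.009,True)[:,0];print(ap)
E
```

```text
long [[180, 208, 218], [180, 208, 218], [181, 209, 219], [181, 210, 219], [182, 209, 219], [182, 208, 219], [181, 209, 219]]
4723.460930303513 ((0.6324204802513123, -0.24704089760780334), (0.06623893976211548, 0.11445946991443634), 54.396968841552734)
[[ 0.6936 -0.2586]
 [ 0.6736 -0.2391]
 [ 0.6556 -0.26  ]
 [ 0.5893 -0.212 ]
 [ 0.57   -0.2366]
 [ 0.6591 -0.3042]]
short [[189, 216, 224], [189, 216, 224], [190, 216, 225], [189, 216, 224], [189, 215, 223], [186, 214, 222], [177, 203, 215]]
3616.274545181819 ((0.43125486373901367, 0.06970376521348953), (0.0646435022354126, 0.08518907427787781), 45.93613052368164)
[[0.4796 0.0584]
 [0.4251 0.1207]
 [0.38   0.078 ]
 [0.3985 0.0593]
 [0.4196 0.0772]
 [0.4546 0.0425]]
tee [[183, 211, 220], [182, 212, 220], [183, 212, 221], [184, 213, 221], [184, 213, 220], [186, 213, 221], [185, 213, 221]]
5057.487372899239 ((0.44357016682624817, -0.36679619550704956), (0.09703896194696426, 0.0943395122885704), 89.21957397460938)
[[ 0.4837 -0.4159]
 [ 0.4871 -0.3877]
 [ 0.4603 -0.3852]
 [ 0.4627 -0.3222]
 [ 0.4286 -0.3183]
 [ 0.4256 -0.3848]
 [ 0.3969 -0.3859]
 [ 0.3964 -0.411 ]]
```

View pics/c1.png

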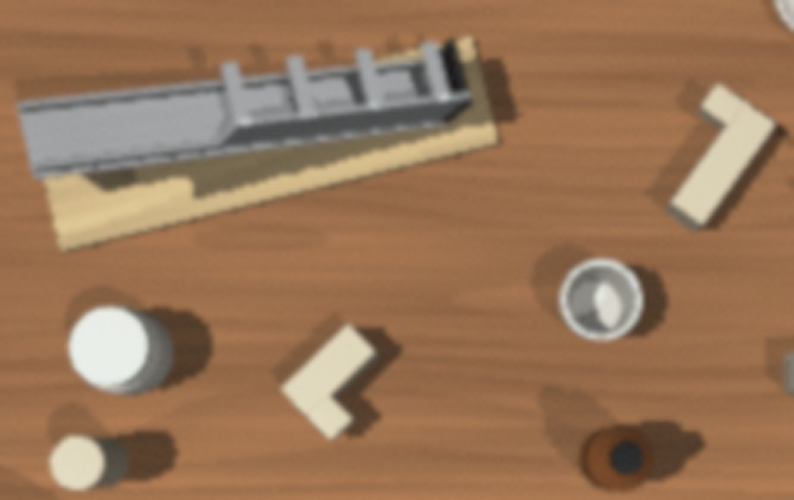

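View pics/c2.png

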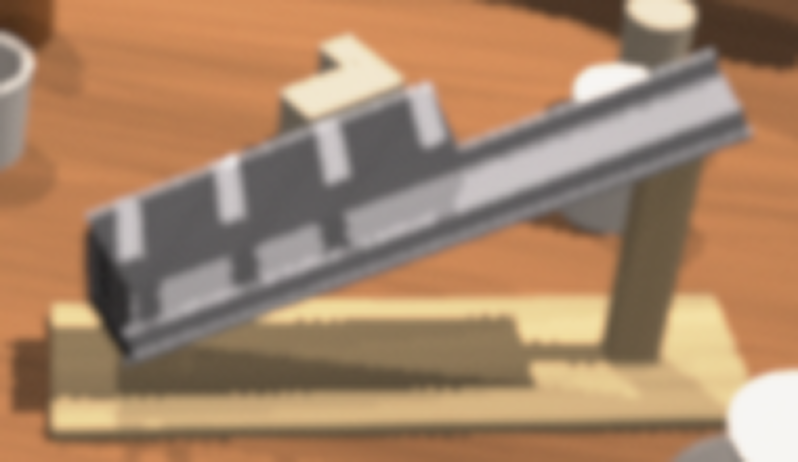

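The crops confirm the choice. The long L is at full-top (389,144), with its lug end at lower x, pointing to upper left. The short L is at (275,210). The chute's upper end is at top (185–190,130–151), with the tall wall on the robot side and the open lip facing the scene camera. Next I'll locate the slide.

```bash
cat > sl.py <<'E'
from h import *
S,C=np.sin(.45),np.cos(.45)
def frame(ox,oy,yaw): # yaw = azimuth of slide y
    h=np.array([np.cos(yaw),np.sin(yaw),0]); k=np.array([0,0,1.])
    y=C*h+S*k; z=-S*h+C*k; x=np.cross(y,z)
    return np.array([ox,oy,.045]),np.c_[x,y,z]
E
python3 - <<'E'
from sl import *
t=lambda u,v:(180+u/3.45-.36,100+v/3.45-.36)
s=lambda u,v:(295+u/4.2-.38,215+v/4.2-.38)
A=onz("top",t(18,103),.2098);B=onz("top",t(37,178),.2098);print("upper corners",A,B,np.linalg.norm(A-B))
print(two(t(18,103),s(745,122)),two(t(37,178),s(713,50)))
print("scene",onz("scene",s(745,120),.2098),onz("scene",s(713,50),.2098))
b0,b1=onz("top",t(62,250),.015),onz("top",t(498,142),.015)
yb=np.arctan2(*(b0-b1)[[1,0]]);print("yaw base",yb)
L0=onz("scene",s(130,338),.0576);print("low lip",L0)
for p in(A,onz("scene",s(745,120),.2098)): print("yaw lip",np.arctan2(*(p-L0)[[1,0]]))
M=(A+B)/2
for yaw in (yb,):
    h=np.array([np.cos(yaw),np.sin(yaw)]); o=M[:2]-.3091*h
    O,F=frame(*o,yaw);print(O,F)
    for q in([26,350,14],[-26,350,14],[26,0,14],[-24,205,62],[-26,0,62],[0,275,0],[0,199,62]):
        p=O+F@np.array(q)/1000
        a=proj("top",p);b=proj("scene",p)
        print(q,p,"c1",(a-[180,100]+.36)*3.45,"c2",(b-[295,215]+.38)*4.2)
E
```

```text
upper corners [0.6297 0.3009 0.2098] [0.5726 0.2846 0.2098] 0.059358858597811086
(array([0.6323, 0.3024, 0.1991]), np.float64(0.0034813766348136)) (array([0.5742, 0.2865, 0.2018]), np.float64(0.000986205495869512))
scene [0.6463 0.2981 0.2098] [0.5865 0.2842 0.2098]
yaw base 1.8282001740869178
low lip [ 0.717  -0.0039  0.0576]
yaw lip 1.849521987398422
yaw lip 1.800754765852178
[ 0.6799 -0.0062  0.045 ] [[ 0.9671 -0.2292  0.1107]
 [ 0.2546  0.8708 -0.4206]
 [-0.      0.435   0.9004]]
[26, 350, 14] [0.6263 0.2993 0.2098] c1 [ 19.8529 107.4402] c2 [745.7382  97.4101]
[-26, 350, 14] [0.576  0.2861 0.2098] c1 [ 35.1866 173.4797] c2 [715.9198  39.5522]
[26, 0, 14] [ 0.7066 -0.0054  0.0576] c1 [431.2467  62.3604] c2 [131.4402 324.5988]
[-24, 205, 62] [0.6165 0.1402 0.19  ] c1 [235.1933 128.5702] c2 [434.2205  74.2369]
[-26, 0, 62] [ 0.6616 -0.0389  0.1008] c1 [469.2838 101.8431] c2 [ 92.1875 203.6115]
[0, 275, 0] [0.6168 0.2333 0.1646] c1 [121.5167 134.1531] c2 [602.7158 137.0011]
[0, 199, 62] [0.6411 0.141  0.1874] c1 [235.3253  97.9154] c2 [431.3352 104.9942]
```

```bash
python3 - <<'E'
from sl import *
im=cv2.imread("pics/scene0.png")
hsv=cv2.cvtColor(im,cv2.COLOR_BGR2HSV)
for n,a,b in(("long",(.6243,-.2584),.935),("tee",(.4436,-.3668),0)):
    u,v=proj("scene",[*a,.05]).astype(int)
    g=im[v-25:v+25,u-30:u+30]; cv2.imwrite(f"pics/{n}s.png",g)
    m=((hsv[...,1]<110)&(hsv[...,2]>195))[v-25:v+25,u-30:u+30].astype(np.uint8)
    cs,_=cv2.findContours(m,0,cv2.CHAIN_APPROX_NONE);k=max(cs,key=cv2.contourArea)
    W=np.array([onz("scene",p+[u-30,v-25],.05)[:2] for p in k[:,0].astype(float)],np.float32)
    print(n,cv2.minAreaRect(W),cv2.approxPolyDP(W[:,None],.009,True)[:,0].tolist())
g=lambda w:w
top=cv2.imread("pics/long s.png")
a=cv2.resize(cv2.imread("pics/longs.png"),None,fx=6,fy=6,interpolation=2)
b=cv2.resize(cv2.imread("pics/tees.png"),None,fx=6,fy=6,interpolation=2)
cv2.imwrite("pics/c3.png",np.hstack([a,b]))
E
```

```text
long ((0.6346777081489563, -0.24866056442260742), (0.06442896276712418, 0.11166991293430328), 56.10274887084961) [[0.5754963159561157, -0.2391105741262436], [0.6590335369110107, -0.3038361370563507], [0.6977315545082092, -0.2548668682575226], [0.6793674826622009, -0.24165014922618866], [0.6562268733978271, -0.25919926166534424], [0.5957911014556885, -0.2148895263671875]]
tee ((0.3879777193069458, -0.3974437713623047), (0.20135536789894104, 0.18826213479042053), 20.259252548217773) [[0.32612302899360657, -0.5206129550933838], [0.424950510263443, -0.471686989068985], [0.42803874611854553, -0.41509580612182617], [0.4922327697277069, -0.41038966178894043], [0.4921116828918457, -0.38882067799568176], [0.46560460329055786, -0.3884914219379425], [0.4647732675075531, -0.32064324617385864], [0.41456907987594604, -0.3156134784221649], [0.4029602110385895, -0.29157522320747375], [0.2798558175563812, -0.3370134234428406], [0.289298951625824, -0.3744860887527466], [0.3668311834335327, -0.35700884461402893], [0.37553614377975464, -0.4159104526042938], [0.304216206073761, -0.4336813688278198]][ WARN:0@0.983] global loadsave.cpp:275 findDecoder imread_('pics/long s.png'): can't open/read file: check file path/integrity
```

```bash
cat >> sl.py <<'E'
def cur():
    o=ctrl.get_obs(); return o,np.array(o["tcp_pos"]),R.from_rotvec(o["tool_rot"]).as_matrix()
def rel(p,M,P=None,Q=None):
    if P is None: _,P,Q=cur()
    return np.r_[R.from_matrix(Q.T@M).as_rotvec(),Q.T@(np.array(p)-P)]
def down(az): # tool y at azimuth az
    y=np.array([np.cos(az),np.sin(az),0]);z=np.array([0,0,-1.]);return np.c_[np.cross(y,z),y,z]
E
python3 - <<'E'
from sl import *
print(onz("top",(448,160),.11),onz("top",(354,187),.07))
M=down(np.radians(55));g=[.613,-.251]
print(rel([*g,.16],M)); print(rel([*g,.022],M,np.array([*g,.16]),M)); print(cur()[0]['q'])
E
```

```text
[ 0.5747 -0.4156  0.11  ] [ 0.4992 -0.1521  0.07  ]
[-0.0015  0.0004  0.3521 -0.6568 -0.7352  0.0717]
[0.    0.    0.    0.    0.    0.138]
[-1.4112  0.3339  0.0399  1.4662 -0.0134  1.3433 -0.0585]
```

send_rows([
  [[0,0,0,-0.05,-0.05,0,1],[0,0,0,-0.09,-0.1,0,1],[0,0,0,-0.13,-0.15,0,1],[0,0,0,-0.17,-0.2,0,1],[0,0,0,-0.2,-0.23,0,1],[0,0,0,-0.23,-0.26,0,1],[0,0,0,-0.27,-0.29,0,1],[0,0,0,-0.3,-0.32,0,1]],
])

```text
clock: 0.9
tcp_pos: [0.3542, 0.2737, 0.2312]
tool_rot: [-0.405, -3.115, -0.001]
ft_force: [0.5, 0.8, 0.3]
grip_width: 0.0855
```

send_rows([
  [[0,0,0,-0.03,-0.04,0,1],[0,0,0,-0.06,-0.08,0,1],[0,0,0,-0.09,-0.12,0,1],[0,0,0,-0.12,-0.15,0,1],[0,0,0,-0.15,-0.18,0,1],[0,0,0,-0.18,-0.21,0,1],[0,0,0,-0.2,-0.24,0,1],[0,0,0,-0.2,-0.24,0,1]],
])

```text
clock: 1.7
tcp_pos: [0.4864, -0.0128, 0.2314]
tool_rot: [0.416, 3.113, -0.003]
ft_force: [-0.4, 0.6, 0.1]
grip_width: 0.0858
```

```bash
python3 - <<'E'
from sl import *
print(cur());M=down(np.radians(55));g=[.613,-.251]
print(rel([*g,.16],M))
E
```

```text
({'clock': 1.7, 'q': array([-0.7916, -0.0384,  0.7189,  1.8793,  0.0281,  1.291 ,  1.224 ]), 'joint_velocities': array([-0.0346, -0.0149, -0.0847,  0.0241, -0.0148,  0.0098, -0.0857]), 'joint_efforts': array([  0.5358, -24.6866,  -0.2537, -40.4523,  -0.0856,  -0.1848,
         1.4241]), 'tcp_pos': array([ 0.4864, -0.0128,  0.2314]), 'tool_rot': array([ 0.4164,  3.1132, -0.0025]), 'ft_force': array([-0.4239,  0.6191,  0.1201]), 'torque': array([-0.0411,  0.0598, -0.001 ]), 'grip_width': 0.08575138900897666}, array([ 0.4864, -0.0128,  0.2314]), array([[-0.9649,  0.2628,  0.0004],
       [ 0.2628,  0.9649, -0.0017],
       [-0.0008, -0.0015, -1.    ]]))
[-0.0013  0.0011  0.345  -0.1847 -0.1964  0.0718]
```

send_rows([
  [[0,0,0.06,-0.03,-0.033,0.01,1],[0,0,0.12,-0.06,-0.066,0.02,1],[0,0,0.18,-0.09,-0.1,0.03,1],[0,0,0.24,-0.12,-0.13,0.045,1],[0,0,0.3,-0.15,-0.16,0.06,1],[0,0,0.345,-0.185,-0.196,0.072,1],[0,0,0.345,-0.185,-0.196,0.072,1],[0,0,0.345,-0.185,-0.196,0.072,1]],
])

```text
clock: 2.5
tcp_pos: [0.6135, -0.2455, 0.1577]
tool_rot: [-0.937, -2.996, 0.002]
ft_force: [-0.4, 1.5, 0.2]
grip_width: 0.0853
```

```bash
python3 - <<'E'
from sl import *
o,P,Q=cur();print(o['q'],P);M=down(np.radians(55));g=[.613,-.251]
print(rel([*g,.022],M))
im=cams.grab_frame("top");s=cams.grab_frame("scene")
u,v=proj("top",[*g,.1]).astype(int);a=im[v-45:v+45,u-60:u+60]
u,v=proj("scene",[*g,.1]).astype(int);b=s[v-45:v+45,u-60:u+60]
cv2.imwrite("pics/c4.png",cv2.resize(np.hstack([a,b]),None,fx=3.3,fy=3.3,interpolation=2))
E
```

```text
[-0.3045  0.5208  0.8614  1.5584 -0.4064  1.2542  1.585 ] [ 0.6135 -0.2455  0.1577]
[-0.0023 -0.0021  0.0048 -0.003  -0.0045  0.1358]
```

View pics/c4.png

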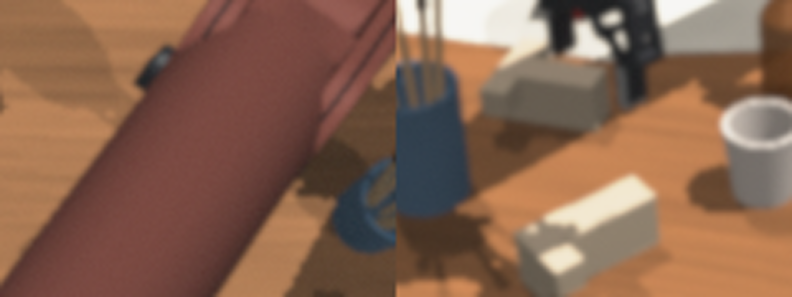

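The scene crop shows the long prop at (590,235), with the gripper's shadow on its near end. The fingers appear higher in the crop because the hand is 0.16 m up. Descending.

send_rows([
  [[0,0,0,-0.003,-0.004,0.03,1],[0,0,0,-0.003,-0.004,0.06,1],[0,0,0,-0.003,-0.004,0.09,1],[0,0,0,-0.003,-0.004,0.11,1],[0,0,0,-0.003,-0.004,0.125,1],[0,0,0,-0.003,-0.004,0.136,1],[0,0,0,-0.003,-0.004,0.136,1],[0,0,0,-0.003,-0.004,0.136,1]],
])

```text
clock: 3.4
tcp_pos: [0.615, -0.2493, 0.0243]
tool_rot: [0.933, 2.999, 0.0]
ft_force: [0.5, -0.3, 0.6]
grip_width: 0.0858
```

send_rows([
  [[0,0,0,0,0,0,0],[0,0,0,0,0,0,0],[0,0,0,0,0,0,0],[0,0,0,0,0,0,0],[0,0,0,0,0,0,0],[0,0,0,0,0,0,0],[0,0,0,0,0,0,0],[0,0,0,0,0,0,0]],
], squeeze=60)

```text
clock: 4.2
tcp_pos: [0.6147, -0.2498, 0.024]
tool_rot: [0.934, 2.999, -0.0]
ft_force: [-1.6, 0.6, 5.9]
grip_width: 0.0327
```

send_rows([
  [[0,0,0,0,0,-0.03,0],[0,0,0,0,0,-0.06,0],[0,0,0,0,0,-0.1,0],[0,0,0,0,0,-0.14,0],[0,0,0,0,0,-0.18,0],[0,0,0,0,0,-0.22,0],[0,0,0,0,0,-0.26,0],[0,0,0,0,0,-0.26,0]],
])

```text
clock: 5.0
tcp_pos: [0.6158, -0.2508, 0.2887]
tool_rot: [0.932, 2.992, -0.0]
ft_force: [0.1, -0.8, -3.3]
grip_width: 0.033
```

```bash
cat >> sl.py <<'E'
YAW=1.828; O=np.array([.6799,-.0062,.045])
def tgt(x,y,z,O=O,yaw=YAW): # TCP in slide mm
    _,F=frame(O[0],O[1],yaw); Y=F[:,0];Z=-F[:,2]
    return O+F@np.array([x,y,z])/1000,np.c_[np.cross(Y,Z),Y,Z]
E
python3 - <<'E'
from sl import *
p,M=tgt(0,300,110);print(p,rel(p,M))
o,P,Q=cur();print(o['q'])
a=np.array([.58,.05,.36]);M2=down(np.radians(15))
print(rel(a,M2),rel(p,M,a,M2))
E
```

```text
[0.6234 0.2088 0.2745] [-0.1552  0.4368  0.6985  0.2549  0.3824  0.0132]
[-0.3112  0.4463  0.9112  1.3757 -0.3513  1.4791  1.5472]
[ 0.0045  0.006   0.7049  0.1998  0.2273 -0.0722] [-0.001   0.45    0.0045  0.1421  0.083   0.0855]
```

send_rows([
  [[0,0,0.1,0.02,0.025,-0.02,0],[0,0,0.2,0.05,0.055,-0.04,0],[0,0,0.3,0.08,0.085,-0.06,0],[0,0,0.4,0.11,0.12,-0.072,0],[0,0,0.5,0.14,0.155,-0.072,0],[0,0,0.6,0.17,0.19,-0.072,0],[0,0,0.705,0.2,0.227,-0.072,0],[0,0,0.705,0.2,0.227,-0.072,0]],
])

```text
clock: 5.8
tcp_pos: [0.5777, 0.0611, 0.3532]
tool_rot: [-1.9, -2.497, 0.0]
ft_force: [0.5, -0.0, -3.8]
grip_width: 0.0328
```

```bash
python3 - <<'E'
from sl import *
p,M=tgt(0,300,110);print(p,rel(p,M))
o,P,Q=cur();print(o['q'],P,Q)
E
```

```text
[0.6234 0.2088 0.2745] [-0.0054  0.4472  0.0121  0.13    0.0836  0.0788]
[-1.0325  0.2324  1.0444  1.4712 -0.2025  1.5556  0.2739] [0.5777 0.0611 0.3532] [[-0.2668  0.9637 -0.0032]
 [ 0.9637  0.2668  0.002 ]
 [ 0.0028 -0.0025 -1.    ]]
```

send_rows([
  [[0,0.07,0,0.03,0.02,0,0],[0,0.14,0,0.06,0.04,0.01,0],[0,0.21,0,0.09,0.06,0.02,0],[0,0.28,0,0.11,0.075,0.03,0],[0,0.36,0,0.13,0.084,0.04,0],[0,0.42,0,0.13,0.084,0.05,0],[-0.005,0.447,0.012,0.13,0.084,0.055,0],[-0.005,0.447,0.012,0.13,0.084,0.055,0]],
])

```text
clock: 6.6
tcp_pos: [0.6259, 0.1962, 0.2984]
tool_rot: [-1.701, -2.179, -0.385]
ft_force: [0.0, -0.6, -2.9]
grip_width: 0.033
```

```bash
python3 - <<'E'
from sl import *
o,P,Q=cur();print(o['q'],P)
_,F=frame(*O[:2],YAW);print("TCP in slide mm",F.T@(P-O)*1000)
print("err",rel(*tgt(0,300,60)))
s=cams.grab_frame("scene");t=cams.grab_frame("top")
cv2.imwrite("pics/s5.png",s);cv2.imwrite("pics/t5.png",t)
a=cv2.resize(s[170:320,300:500],(780,585),interpolation=2);cv2.imwrite("pics/c5.png",a)
E
```

```text
[-0.7454  0.4558  0.8767  1.4072 -0.7622  1.6078  0.391 ] [0.6259 0.1962 0.2984]
TCP in slide mm [ -0.6873 298.8655 137.0842]
err [ 0.0045  0.0038 -0.0109  0.0014  0.0003  0.0771]
```

View pics/c5.png

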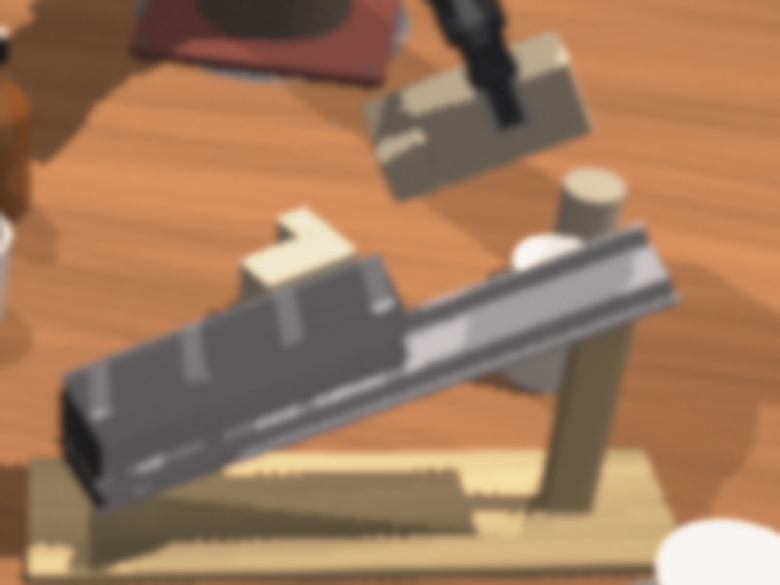

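The crop shows the prop held parallel to the chute, with the lug at the downhill end on the open side at (400,140). It is still well above the floor. I'll lower it to about 30 mm above and check it sideways.

send_rows([
  [[0,0,0,0,0,0.02,0],[0,0,0,0,0,0.035,0],[0,0,0,0,0,0.05,0],[0,0,0,0,0,0.065,0],[0,0,0,0,0,0.075,0],[0,0,0,0,0,0.082,0],[0.005,0.004,-0.011,0,0,0.082,0],[0.005,0.004,-0.011,0,0,0.082,0]],
])

```text
clock: 7.5
tcp_pos: [0.6179, 0.2324, 0.2266]
tool_rot: [-1.679, -2.19, -0.388]
ft_force: [0.9, 0.4, -3.4]
grip_width: 0.0333
```

```bash
python3 - <<'E'
from sl import *
o,P,Q=cur();print(P)
_,F=frame(*O[:2],YAW);print("TCP in slide mm",F.T@(P-O)*1000)
print("err",rel(*tgt(0,300,44)))
s=cams.grab_frame("scene");t=cams.grab_frame("top")
cv2.imwrite("pics/s6.png",s);cv2.imwrite("pics/t6.png",t)
a=cv2.resize(s[205:305,370:470],(400,400),interpolation=2)
b=cv2.resize(t[100:200,170:270],(400,400),interpolation=2)
cv2.imwrite("pics/c6.png",np.hstack([a,b]))
E
```

```text
[0.6179 0.2324 0.2266]
TCP in slide mm [  0.7371 301.0148  56.3154]
err [ 0.0006 -0.0009  0.0052 -0.001  -0.0008  0.0123]
```

View pics/c6.png

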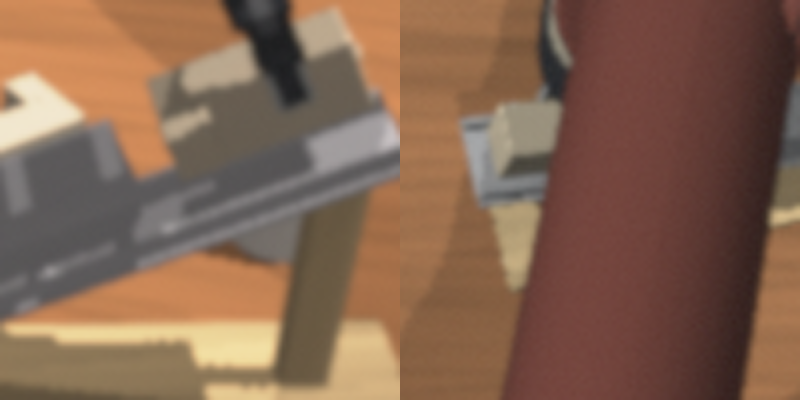

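```bash
python3 - <<'E'
from sl import *
_,F=frame(*O[:2],YAW)
def show(n,q):
    p=O+F@np.array(q)/1000
    return np.round((proj("top",p)-[170,100])*4+[400,0]) if n=="top" else np.round((proj("scene",p)-[370,205])*4)
for q in([17,342,82],[-17,342,82],[-17,342,32],[26,350,14],[-26,350,14],[26,350,-3],[-26,205,62],[26,250,14],[17,342,32],[17,232,82]):
    print(q,show("top",q),show("scene",q))
E
```

```text
[17, 342, 82] [494. 100.] [355.  34.]
[-17, 342, 82] [507. 153.] [338.  -1.]
[-17, 342, 32] [493. 177.] [363.  67.]
[26, 350, 14] [462. 123.] [409. 131.]
[-26, 350, 14] [479. 200.] [380.  76.]
[26, 350, -3] [458. 131.] [417. 154.]
[-26, 205, 62] [712. 150.] [111. 107.]
[26, 250, 14] [611. 107.] [233. 196.]
[17, 342, 32] [482. 126.] [381. 103.]
[17, 232, 82] [666.  82.] [159. 109.]
```

Relative to the chute, the prop agrees with the model in both views: the same small scene offset shows on both, and the centring is within about 2 mm. Lowering onto the floor.

send_rows([
  [[0,0,0.005,-0.001,-0.001,0.005,0],[0,0,0.005,-0.001,-0.001,0.01,0],[0,0,0.005,-0.001,-0.001,0.014,0],[0,0,0.005,-0.001,-0.001,0.018,0],[0,0,0.005,-0.001,-0.001,0.022,0],[0,0,0.005,-0.001,-0.001,0.025,0],[0,0,0.005,-0.001,-0.001,0.025,0]],
])

```text
clock: 8.3
tcp_pos: [0.6157, 0.239, 0.2106]
tool_rot: [-1.687, -2.184, -0.395]
ft_force: [-11.7, -17.2, 43.1]
grip_width: 0.033
```

```bash
python3 - <<'E'
from sl import *
o,P,Q=cur();_,F=frame(*O[:2],YAW);print("TCP in slide mm",F.T@(P-O)*1000,"f slide",F.T@o['ft_force'],o['torque'])
E
```

```text
TCP in slide mm [  0.2386 300.2265  38.8669] f slide [-15.6656   6.4331  44.7456] [-0.6889  4.433   1.7095]
```

send_rows([
  [[0,0,0,0,0,-0.005,0],[0,0,0,0,0,-0.006,0]],
])

```text
clock: 8.5
tcp_pos: [0.6158, 0.2388, 0.2109]
tool_rot: [-1.686, -2.185, -0.391]
ft_force: [0.3, -5.6, 7.4]
grip_width: 0.0331
```

```bash
python3 - <<'E'
from sl import *
o,P,Q=cur();_,F=frame(*O[:2],YAW);print("TCP in slide mm",F.T@(P-O)*1000,"f slide",F.T@o['ft_force'],"tau",F.T@o['torque'])
s=cams.grab_frame("scene");t=cams.grab_frame("top")
cv2.imwrite("pics/s7.png",s);cv2.imwrite("pics/t7.png",t)
a=cv2.resize(s[215:305,375:475],(500,450),interpolation=2)
b=cv2.resize(t[110:170,175:235],(300,300),interpolation=2)
cv2.imwrite("pics/c7.png",np.hstack([a,np.vstack([b,np.zeros((150,300,3),np.uint8)])]))
E
```

```text
TCP in slide mm [  0.3042 300.1561  39.2066] f slide [-1.0862 -1.6948  9.0503] tau [-0.6015  0.3862 -0.0504]
```

View pics/c7.png

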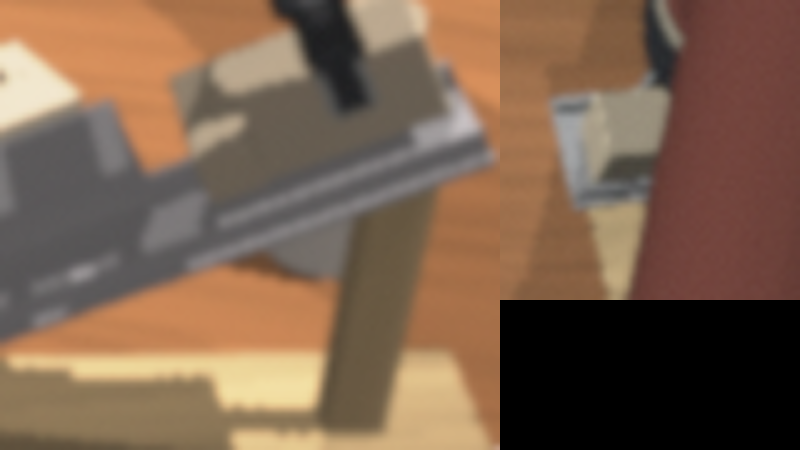

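The scene crop shows a strip of floor between the prop's lower edge and the open lip, running from (220,215) to (430,135). So the bar is sitting on the lip of the wall side. I'll lift, shift 7 mm to +x and lower again.

send_rows([
  [[0,0,0,0,0,-0.008,0],[0,0,0,0,0.004,-0.008,0],[0,0,0,0,0.007,-0.008,0],[0,0,0,0,0.007,-0.004,0],[0,0,0,0,0.007,0,0],[0,0,0,0,0.007,0.004,0],[0,0,0,0,0.007,0.007,0],[0,0,0,0,0.007,0.009,0]],
])

```text
clock: 9.4
tcp_pos: [0.6203, 0.2455, 0.2002]
tool_rot: [-1.684, -2.184, -0.386]
ft_force: [-0.5, -0.3, -3.3]
grip_width: 0.0332
```

```bash
python3 - <<'E'
from sl import *
o,P,Q=cur();_,F=frame(*O[:2],YAW);print("TCP in slide mm",F.T@(P-O)*1000,"f slide",F.T@o['ft_force'],"tau",F.T@o['torque'])
E
```

```text
TCP in slide mm [  6.3555 300.3982  27.2965] f slide [-0.5991 -1.5988 -2.9371] tau [-0.7145  0.0554  0.0689]
```

Now it is inside the lips, free at TCP z of 27 mm. I'll go down gently to touch the floor.

send_rows([
  [[0,0,0,0,0,0.002,0],[0,0,0,0,0,0.004,0],[0,0,0,0,0,0.005,0],[0,0,0,0,0,0.005,0]],
])

```text
clock: 9.8
tcp_pos: [0.6207, 0.2463, 0.1984]
tool_rot: [-1.686, -2.185, -0.39]
ft_force: [-2.7, -4.3, 9.2]
grip_width: 0.033
```

```bash
python3 - <<'E'
from sl import *
o,P,Q=cur();_,F=frame(*O[:2],YAW);print("TCP in slide mm",F.T@(P-O)*1000,"f slide",F.T@o['ft_force'],"tau",F.T@o['torque'])
E
```

```text
TCP in slide mm [  7.0299 300.1715  25.3294] f slide [-3.7012  0.8204  9.7735] tau [-0.3923  0.8513 -0.0013]
```

send_rows([
  [[0,0,0,0,0,-0.001,0.5],[0,0,0,0,0,-0.001,1],[0,0,0,0,0,-0.001,1],[0,0,0,0,0,-0.001,1],[0,0,0,0,0,-0.001,1],[0,0,0,0,0,-0.001,1],[0,0,0,0,0,-0.04,1],[0,0,0,0,0,-0.08,1]],
])

```text
clock: 10.6
tcp_pos: [0.628, 0.214, 0.268]
tool_rot: [-1.683, -2.184, -0.383]
ft_force: [1.1, -0.9, 0.5]
grip_width: 0.0854
```

send_rows([
  [[0,0,0,0,0,-0.04,1],[0,0,0,0,0,-0.08,1],[0,-0.1,0,0,0,-0.12,1],[0,-0.2,0,-0.03,-0.03,-0.12,1],[0,-0.3,0,-0.06,-0.06,-0.12,1],[0,-0.4,0,-0.08,-0.09,-0.12,1],[0,-0.45,0,-0.1,-0.12,-0.12,1],[0,-0.45,0,-0.1,-0.12,-0.12,1]],
])

```text
clock: 11.4
tcp_pos: [0.5462, 0.0435, 0.3318]
tool_rot: [-1.917, -2.485, -0.002]
ft_force: [-0.0, -0.5, 0.6]
grip_width: 0.0855
```

```bash
python3 - <<'E'
from sl import *
o,P,Q=cur();print(o['q'],P,Q[:,1:])
s=cams.grab_frame("scene");t=cams.grab_frame("top")
cv2.imwrite("pics/s8.png",s);cv2.imwrite("pics/t8.png",t)
a=cv2.resize(s[215:325,295:485],None,fx=4.2,fy=4.2,interpolation=2)
cv2.imwrite("pics/c8.png",a)
E
```

```text
[-1.129   0.1197  1.0799  1.5904 -0.1085  1.4967  0.2126] [0.5462 0.0435 0.3318] [[ 0.9673 -0.0018]
 [ 0.2537  0.0026]
 [-0.0011 -1.    ]]
```

View pics/c8.png

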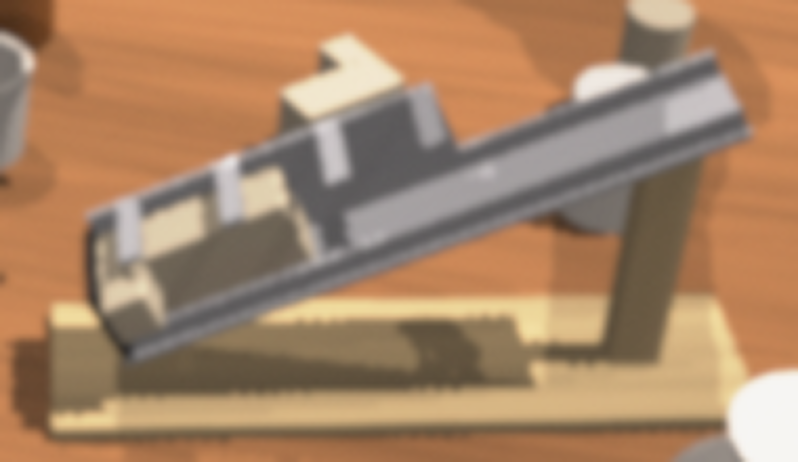

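The long prop rests on the stop, with its lug over the open lip at (130,300) in the crop. Next is the short prop, which needs the hand turned by -153° so that the wrist ends unwound.

send_rows([
  [[0,0,0.12,0.01,-0.02,0.02,1],[0,0,0.24,0.02,-0.04,0.04,1],[0,0,0.36,0.03,-0.06,0.06,1],[0,0,0.48,0.04,-0.08,0.08,1],[0,0,0.6,0.04,-0.08,0.1,1],[0,0,0.72,0.04,-0.08,0.12,1],[0,0,0.84,0.04,-0.08,0.14,1],[0,0,0.96,0.04,-0.08,0.15,1]],
])

```text
clock: 12.3
tcp_pos: [0.4616, 0.0638, 0.1817]
tool_rot: [-2.855, -1.311, 0.001]
ft_force: [0.2, -0.6, -1.3]
grip_width: 0.0851
```

send_rows([
  [[0,0,0.12,0,0,0,1],[0,0,0.24,0,0,0,1],[0,0,0.36,0,0,0,1],[0,0,0.48,0,0,0,1],[0,0,0.6,0,0,0,1],[0,0,0.72,0,0,0,1],[0,0,0.84,0,0,0,1],[0,0,0.96,0,0,0,1]],
])

```text
clock: 13.1
tcp_pos: [0.4624, 0.064, 0.183]
tool_rot: [-3.137, 0.155, -0.0]
ft_force: [-0.4, -0.2, 0.2]
grip_width: 0.0854
```

```bash
python3 - <<'E'
from sl import *
o,P,Q=cur();print(o['q'],P,np.degrees(np.arctan2(Q[1,1],Q[0,1])))
print(rel([.451,.0675,.15],down(np.radians(-138))))
im=cv2.imread("pics/scene0.png");hsv=cv2.cvtColor(im,cv2.COLOR_BGR2HSV)
m=((hsv[...,1]<110)&(hsv[...,2]>185)).astype(np.uint8)
r=np.zeros_like(m);r[220:242,358:395]=1;m*=r
cs,_=cv2.findContours(m,0,cv2.CHAIN_APPROX_NONE);k=max(cs,key=cv2.contourArea)
W=np.array([onz("scene",p,.05)[:2] for p in k[:,0].astype(float)],np.float32)
print(cv2.approxPolyDP(W[:,None],.008,True)[:,0])
E
```

```text
[-1.1305 -0.0672  0.8834  1.9923  0.0553  1.1921 -1.9386] [0.4624 0.064  0.183 ] -95.67494145565551
[-0.0007  0.      0.7387 -0.0117 -0.0023  0.033 ]
[[0.3895 0.0682]
 [0.4072 0.059 ]
 [0.4232 0.0755]
 [0.4653 0.0421]
 [0.4801 0.0582]
 [0.4756 0.0767]
 [0.4329 0.1159]
 [0.4626 0.1298]
 [0.4302 0.1267]
 [0.3868 0.0795]]
```

send_rows([
  [[0,0,0.12,-0.004,-0.002,0.01,1],[0,0,0.24,-0.008,-0.002,0.02,1],[0,0,0.36,-0.011,-0.002,0.033,1],[0,0,0.48,-0.011,-0.002,0.033,1],[0,0,0.6,-0.011,-0.002,0.033,1],[0,0,0.685,-0.011,-0.002,0.033,1],[0,0,0.685,-0.011,-0.002,0.033,1],[0,0,0.685,-0.011,-0.002,0.033,1]],
])

```text
clock: 13.9
tcp_pos: [0.4512, 0.0669, 0.1498]
tool_rot: [-2.908, 1.188, 0.0]
ft_force: [0.1, -0.1, 0.2]
grip_width: 0.0851
```

```bash
python3 - <<'E'
from sl import *
o,P,Q=cur();print(o['q'],P,np.degrees(np.arctan2(Q[1,1],Q[0,1])))
print(rel([.451,.068,.024],down(np.radians(-135))))
E
```

```text
[-1.0966 -0.0474  0.8487  2.0549  0.039   1.1181 -2.6122] [0.4512 0.0669 0.1498] -134.45572310679324
[-0.0004  0.0003  0.0095 -0.0009 -0.0006  0.1258]
```

send_rows([
  [[0,0,0,-0.001,0,0.03,1],[0,0,0,-0.001,0,0.055,1],[0,0,0,-0.001,0,0.08,1],[0,0,0,-0.001,0,0.1,1],[0,0,0,-0.001,0,0.115,1],[0,0,0,-0.001,0,0.126,1],[0,0,0,-0.001,0,0.126,1],[0,0,0,-0.001,0,0.126,1]],
])

```text
clock: 14.7
tcp_pos: [0.4503, 0.0677, 0.024]
tool_rot: [-2.907, 1.19, 0.0]
ft_force: [-0.2, -0.3, 0.7]
grip_width: 0.0853
```

send_rows([
  [[0,0,0,0,0,0,0],[0,0,0,0,0,0,0],[0,0,0,0,0,0,0],[0,0,0,0,0,0,0],[0,0,0,0,0,0,0],[0,0,0,0,0,0,0],[0,0,0,0,0,0,0],[0,0,0,0,0,0,0]],
], squeeze=60)

```text
clock: 15.5
tcp_pos: [0.4505, 0.0683, 0.0243]
tool_rot: [-2.905, 1.189, 0.0]
ft_force: [-0.1, 0.3, 8.9]
grip_width: 0.0329
```

```bash
python3 - <<'E'
from sl import *
o,P,Q=cur();print(o['q'],P,np.degrees(np.arctan2(Q[1,1],Q[0,1])),o['grip_width'],o['ft_force'])
E
```

```text
[-1.0192  0.2214  0.8503  2.1744 -0.2277  0.8316 -2.3745] [0.4505 0.0683 0.0243] -134.52828171479575 0.03287643500313293 [-0.1135  0.3408  8.9111]
```

send_rows([
  [[0,0,0,0,0,-0.03,0],[0,0,0,0,0,-0.07,0],[0,0,0,0,0,-0.12,0],[0,0,0,0,0,-0.17,0],[0,0,-0.1,0,0,-0.22,0],[0,0,-0.22,-0.01,-0.02,-0.26,0],[0,0,-0.34,-0.02,-0.04,-0.3,0],[0,0,-0.46,-0.03,-0.06,-0.31,0]],
])

```text
clock: 16.3
tcp_pos: [0.4719, 0.1323, 0.338]
tool_rot: [-3.098, 0.488, -0.006]
ft_force: [0.3, -0.1, -1.7]
grip_width: 0.0329
```

send_rows([
  [[0,0,-0.13,0,0,0,0],[0,0,-0.26,0,0,0,0],[0,0,-0.39,0,0,0,0],[0,0,-0.52,0,0,0,0],[0,0,-0.65,0,0,0,0],[0,0,-0.78,0,0,0,0],[0,0,-0.91,0,0,0,0],[0,0,-1.04,0,0,0,0]],
])

```text
clock: 17.1
tcp_pos: [0.4703, 0.1311, 0.3334]
tool_rot: [-2.935, -1.118, 0.001]
ft_force: [0.4, 0.5, -3.1]
grip_width: 0.0332
```

send_rows([
  [[0,0,-0.13,0,0,0,0],[0,0,-0.26,0,0,0,0],[0,0,-0.39,0,0,0,0],[0,0,-0.52,0,0,0,0],[0,0,-0.65,0,0,0,0],[0,0,-0.78,0,0,0,0],[0,0,-0.91,0,0,0,0],[0,0,-1.04,0,0,0,0]],
])

```text
clock: 17.9
tcp_pos: [0.4703, 0.1311, 0.3334]
tool_rot: [-1.991, -2.428, -0.0]
ft_force: [-0.8, 0.4, -2.0]
grip_width: 0.033
```

```bash
python3 - <<'E'
from sl import *
o,P,Q=cur();print(o['q'],P,np.degrees(np.arctan2(Q[1,1],Q[0,1])),o['grip_width'],o['ft_force'])
p,M=tgt(7,300,110);print(p,rel(p,M))
E
```

```text
[-1.2833 -0.1145  0.86    1.7107  0.0857  1.5063 -0.2351] [0.4703 0.1311 0.3334] 11.288019051275239 0.03302695011604907 [-0.811   0.3544 -2.0325]
[0.6301 0.2106 0.2745] [ 0.0131  0.4488 -0.0593  0.0466  0.1723  0.0588]
```

send_rows([
  [[0,0.06,0,0.006,0.025,0,0],[0,0.12,0,0.012,0.05,0,0],[0,0.18,-0.02,0.018,0.075,0,0],[0,0.24,-0.04,0.024,0.1,0,0],[0,0.3,-0.06,0.03,0.125,0,0],[0.005,0.36,-0.06,0.038,0.15,0.01,0],[0.013,0.42,-0.06,0.046,0.172,0.02,0],[0.013,0.449,-0.06,0.046,0.172,0.03,0]],
])

```text
clock: 18.7
tcp_pos: [0.632, 0.2101, 0.3009]
tool_rot: [-1.689, -2.181, -0.385]
ft_force: [-1.4, 0.6, -2.8]
grip_width: 0.0331
```

```bash
python3 - <<'E'
from sl import *
o,P,Q=cur();_,F=frame(*O[:2],YAW);print("TCP in slide mm",F.T@(P-O)*1000,o['q'])
p,M=tgt(7,300,50);print(rel(p,M))
E
```

```text
TCP in slide mm [  8.6617 310.6056 134.1306] [-0.7742  0.4919  0.9213  1.3806 -0.804   1.6324  0.3957]
[ 0.0001 -0.0007 -0.0046 -0.0107 -0.0016  0.0841]
```

send_rows([
  [[0,0,-0.005,-0.003,0,0.02,0],[0,0,-0.005,-0.006,-0.001,0.035,0],[0,0,-0.005,-0.01,-0.0015,0.05,0],[0,0,-0.005,-0.01,-0.0015,0.065,0],[0,0,-0.005,-0.01,-0.0015,0.075,0],[0,0,-0.005,-0.01,-0.0015,0.084,0],[0,0,-0.005,-0.01,-0.0015,0.084,0],[0,0,-0.005,-0.01,-0.0015,0.084,0]],
])

```text
clock: 19.5
tcp_pos: [0.6225, 0.2357, 0.2242]
tool_rot: [-1.685, -2.188, -0.39]
ft_force: [0.6, 0.6, -2.4]
grip_width: 0.0331
```

```bash
python3 - <<'E'
from sl import *
o,P,Q=cur();_,F=frame(*O[:2],YAW);print("TCP in slide mm",F.T@(P-O)*1000,o['ft_force'])
p,M=tgt(7,300,25);print(rel(p,M))
s=cams.grab_frame("scene");t=cams.grab_frame("top")
cv2.imwrite("pics/s9.png",s)
cv2.imwrite("pics/c9.png",cv2.resize(s[200:320,300:480],None,fx=4.2,fy=4.2,interpolation=2))
E
```

```text
TCP in slide mm [  6.0322 301.7141  53.2263] [ 0.6091  0.5598 -2.3768]
[ 0.0031  0.0001  0.0017 -0.0017  0.0009  0.0282]
```

View pics/c9.png

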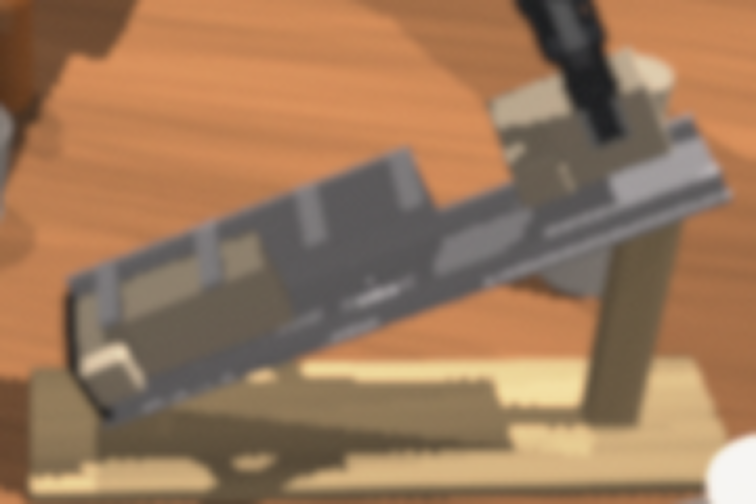

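The crop shows the short prop above the loading part at (580,130), with its lug downhill on the open side. The long prop is still on the stop at (180,310). Lowering gently.

send_rows([
  [[0,0,0,-0.001,0.001,0.008,0],[0,0,0,-0.001,0.001,0.014,0],[0,0,0,-0.001,0.001,0.019,0],[0,0,0,-0.001,0.001,0.023,0],[0,0,0,-0.001,0.001,0.026,0],[0,0,0,-0.001,0.001,0.028,0],[0,0,0,-0.001,0.001,0.028,0]],
])

```text
clock: 20.3
tcp_pos: [0.6209, 0.2464, 0.199]
tool_rot: [-1.685, -2.187, -0.391]
ft_force: [-1.7, -2.3, 3.5]
grip_width: 0.0326
```

```bash
python3 - <<'E'
from sl import *
o,P,Q=cur();_,F=frame(*O[:2],YAW);print("TCP in slide mm",F.T@(P-O)*1000,"f slide",F.T@o['ft_force'],"tau",F.T@o['torque'])
E
```

```text
TCP in slide mm [  7.1747 300.4947  25.833 ] f slide [-2.2097 -0.0932  3.9409] tau [-0.5214  0.525  -0.034 ]
```

On the floor at the same height as the long one. Releasing and retreating.

send_rows([
  [[0,0,0,0,0,-0.001,0.5],[0,0,0,0,0,-0.001,1],[0,0,0,0,0,-0.001,1],[0,0,0,0,0,-0.001,1],[0,0,0,0,0,-0.001,1],[0,0,0,0,0,-0.001,1],[0,0,0,0,0,-0.04,1],[0,0,0,0,0,-0.08,1]],
])

```text
clock: 21.1
tcp_pos: [0.6284, 0.2135, 0.2701]
tool_rot: [-1.683, -2.187, -0.386]
ft_force: [0.5, -0.3, -0.0]
grip_width: 0.0854
```

send_rows([
  [[0,0,0,0,0,-0.04,1],[0,0,0,0,0,-0.08,1],[0,-0.1,0,0,0,-0.12,1],[0,-0.2,0,-0.03,-0.03,-0.12,1],[0,-0.3,0,-0.06,-0.06,-0.12,1],[0,-0.4,0,-0.08,-0.09,-0.12,1],[0,-0.45,0,-0.1,-0.12,-0.12,1],[0,-0.45,0,-0.1,-0.12,-0.12,1]],
])

```text
clock: 21.9
tcp_pos: [0.5464, 0.0435, 0.3334]
tool_rot: [-1.917, -2.488, -0.004]
ft_force: [0.1, 0.8, 1.0]
grip_width: 0.0854
```

```bash
python3 - <<'E'
from sl import *
o,P,Q=cur();print(P,o['ft_force'],o['clock'])
s=cams.grab_frame("scene");t=cams.grab_frame("top")
a=cv2.resize(s[205:325,295:485],None,fx=4.2,fy=4.2,interpolation=2)
cv2.imwrite("pics/c10.png",a)
# bystanders: change against the first picture
d=cv2.absdiff(s,cv2.imread("pics/scene0.png")).max(2)
for n,p in dict(cup=(.499,-.152,.035),tee=(.4436,-.3668,.03),pot=(.575,-.416,.055)).items():
    u,v=proj("scene",p).astype(int);print(n,d[v-12:v+12,u-12:u+12].mean())
E
```

```text
[0.5464 0.0435 0.3334] [0.0773 0.7973 1.0172] 21.9
cup 8.965277777777779
tee 1.0538194444444444
pot 0.8333333333333334
```

View pics/c10.png

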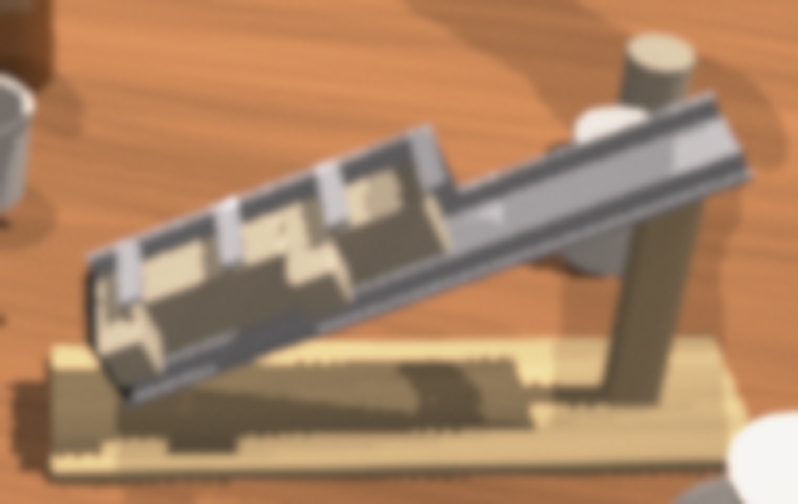

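The crop shows both props in line with their lugs over the open lip: the long one on the stop (lug at (130,345)) and the short one against it (lug at (320,270), tail at (440,230)). The cup stands where it was, and the arm's shadow falls near it.

```bash
python3 -c "
from bench import hand_in; print(hand_in())"
```

```text
the job is handed in; nothing more can be done
None
```

I fed the long prop and then the short one down the chute, and handed the job in at about 22 s of the 61 s allowed.

**Final state:** The last picture shows both props in line with their lugs over the open lip. The long one is on the stop and the short one looks to be up against it. I judged that contact by eye in one view and did not measure the gap.

**First try missed:** On the first lowering, the long prop sat on the wall-side lip because my chute estimate was about 7 mm off across the slope. The wrist read about 47 N there, with the held prop pressing on the lip. That is under the 120 N wrist limit. The 40 N limit covers the arm or gripper body pressing on something, and I took this to be prop contact instead. I lifted, shifted 7 mm toward the open side, and it went in.

**Other objects:** I compared the T-shaped prop, brush pot and cup with the first picture. The T-shaped prop and brush pot matched it. The cup's patch differed slightly, probably from the arm's shadow, since the cup appears in the same place. I did not compare the other objects, and the arm stayed well clear of them.

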